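# Draw one can from the lever-lid dispenser

### The arm

A 6-joint arm with a two-finger parallel gripper is mounted at the origin on a cart in front of the work surface, level with it; the furniture and walls round the work are solid. World frame = base frame: x ahead of the robot, y to its left, z up, the work surface at z = 0. Lengths are in mm, angles in degrees, forces in N, time in s.
With the tool pointing down it reaches from about 300 to 850 mm from the base axis. Payload 4.2 kg.
Tool frame: the origin (TCP) lies midway between the tips of the shut fingers; the grasp point (between the pads) lies env.grip_depth behind it (env.grip_depth is the distance from the TCP to the grasp point, in mm); z points along the fingers, y is the direction in which the jaws open and shut (so a half turn about z gives the same grasp; the last joint's range is limited). The gripper opens to 91 mm and grips with 3 to 60 N. Pads are 32 mm wide; open, the fingers measure 118 mm over their backs; the gripper's body (76 mm by 178 mm) begins 60 mm behind the grasp point.
Start: joints at [-66.291, 18.312, 89.639, -0, 72.044, -1.146], TCP at [241.691, -521.759, 180.976] pointing down, gripper open.
Joint ranges: [-177.97, 177.97], [-48.28, 115.42], [12.27, 149.76], [-77.06, 257.06], [2.81, 150.46], [-146.56, 146.56]. Speed limits (degrees/s): [147.25, 147.25, 180, 180, 180, 180].

### API

Orientations are given as [roll, pitch, yaw] about the fixed x, y, z axes, in that order (R = Rz(yaw) Ry(pitch) Rx(roll)).
In Python, from workcell import env, cams, spotter gives the robot as it stands.
- The arm moves only by the tool apply_moves, never from a script. Its argument "plan" is a list of rows, each an object with "jaw": the closure, from 0 (fully open) to 1 (shut); "delta_pos": the shift along the tool's x, y, z in mm, a list of three; "spin": the turn about the tool's z in rad. In form: [{"jaw": jaw, "delta_pos": [dx, dy, dz], "spin": spin}, ...]. A call has exactly 8 rows; each row is the pose to reach, as a shift and turn from the pose measured when the call began, along the tool's axes at that moment; what a row does not reach only later rows make up. A row lasts 1/8 s, in which the tool goes at most 62.5 mm and 10.7 degrees, less where a joint would pass 70% of its speed; a pose out of reach is approached as far as the arm can. A call with a gripper value outside its range is refused whole. The fingers move at their own pace and stop on an object; "squeeze" is the grip in N (left out, the last holds). Time passes only in rows, so rows that repeat a pose let the fingers close, or fill a call up. It gives the time, the measured TCP pose, the force and the opening at its end, in the units of the state.
- env.state(): the state, without advancing time (a new reading comes with each control period).
- cams.grab_frame(name): name is "scene" or "side" or "wrist"; returns the picture (420x560x3 uint8, red, green, blue); there is no depth.
- cams.calibration(name): a dict with "camera_matrix" (3x3 intrinsics, pixels), "k1" (the pictures are not rectified: a ray, as slopes to the right and down, at radius r is drawn at 1 + k1 r^2 times it, then the intrinsics apply), "rvec" (rotation vector, rad) and "tvec" (3), from world to camera coordinates, as OpenCV has them. Camera axes: x right, y down, z forward; pixel columns grow to the right and rows downward; lengths in mm; the calibration is good to about 2 mm. A picture is of the moment at which its call begins: read the wrist's pose just before it. calibration takes no time and is no camera call; for the wrist camera it gives the pose at the moment of the call.
- env.job_done(): hands the job in, once; it reports no verdict.
Trained networks look in the newest picture that a camera, given by its name, has taken for a name from the list of things; names that differ only in an ending like _2 or _b are one class to them, and where a whole thing is asked for, a point or a joint stands for the part that bears it (a point fixed in the world has none). Each returns a list of dicts, best first, with "confidence" (0 to 1); they miss things now and then, are a little off and sometimes report something else, mostly with a low value. They report only what shows in the picture. A call takes as long as a camera call.
- spotter.masks_of(camera, target): "region" (420x560 bool, what is visible of it) and "extent" ([left, top, right, bottom] in pixels, round what is visible of it).
The state is a dict: "time_s": time; "qpos": joint angles; "qvel": joint speeds; "effort": joint torques, N m; "ee_pos": TCP position; "ee_rot": TCP orientation; "force": force on the tool from outside, world axes, zero at the start; "torque": the same for the moment, N m; "gripper_width": finger opening in mm.
Only numpy, scipy, OpenCV 4.12 (cv2) and the standard library are available. Lean on these libraries where they do the work, as an engineer would, in place of code of your own. Each camera call takes 0.05 s, during which the arm holds its last target.

### The job

Draw one spray can from the bench dispenser for the order being packed: press the paddle of its lever all the way down with the fingertips so that the linked lid lifts, and keep it down until the front can has rolled out and come to rest in the tray. Then ease the paddle back up slowly under your fingertip until the lid is fully home, without letting it slam, and move clear. Touch nothing but the lever: the can stays in the tray, the other two stay behind the lid, and the things lying about are left where they are.

Things in the scene. Friction and masses are not known exactly. Their poses are not given: they have to be found in the camera images.
- can_dispenser: gravity dispenser for spray cans, a grey sheet chute on a tube frame, fixed, 265 x 212 mm. Origin: on the bench under its middle; z up, x up the chute (away from the tray). The floor falls 13 deg to -x and ends in a tray (x -0.13 to -0.06). Three cans lie across it along y; a lid closes in front of the first. Can axis at rest in the tray: x -0.103, z 0.048; behind the shut lid: x -0.030, z 0.065
- paddle_top (a point): centre of the top of the lever's paddle, a ribbed black pad 50 (x) x 62 (y) mm beside the tray on the dispenser's right (its frame: x -0.081, y -0.155, z 0.142 when up); nothing stands above it. Fully pressed it is 63 mm lower and 10 mm farther along +x. It swings at 160 mm radius about the lever's pivot, a line along y at x 0.077, z 0.136 in the dispenser's frame
- press_lever (a joint): angle of the lever: 0 = up (at rest), grows as the paddle is pressed down, 0.408 at its stop. A spring and the lid's weight push it back up, with some 3 to 6 N at the paddle
- front_lid (a joint): angle of the lid: 0 = shut, about 0.95 = fully lifted; two drop links make it turn about 2.4 times the lever's angle. A can passes only with the lever near its stop, while a white bar under the lever holds the next one back. Let go, the lid snaps shut. Closing over its last 0.4 rad faster than 2.5 rad/s (the paddle rising at 0.17 m/s) is a slam
- lid_lip (a point): middle of the lid's lower edge; the lid is a curved aluminium plate 213 mm wide and 57 mm high in front of the foremost can
- can_front: spray can lying in the chute next to the lid, 53 mm diameter, 191 mm long, dark and white label with a white cap; about 0.25 to 0.5 kg. Origin: centre of its base, on its axis, at the dispenser's left wall; its z axis points along the can to the cap. It rolls
- can_middle: second can, the same, behind the front one
- can_rear: third can, the same, at the back of the chute
- box_cutter: grey box cutter, 156 x 31 x 23 mm, lying on the bench to the right of the paddle; origin at the centre of its underside
- marker_black: black marker, 136 mm long, 14 mm thick, lying on the bench in front of the tray; origin at the centre of its underside
- nut_driver: nut driver with a red handle, 196 mm long, on the left of the bench; origin at the centre of its underside
- caliper: steel caliper, 229 mm long, on the left of the bench; origin at the centre of its underside
- marker_red: black marker with a red band, 136 mm long, on the left; origin at the centre of its underside

How it is judged (in metres and radians):
On the way, in this order (a step that is already met when the one before it is completed fails the run):
1. the lever is pressed and the lid lifts (value of joint front_lid above 0.45 rad and value of joint press_lever above 0.18 rad), for 0.02 s.
2. with the lid still held up, the front can has rolled into the tray and come to rest (x of can_front in the frame of can_dispenser below -0.09 m and z of can_front in the frame of can_dispenser between 0.035 and 0.06 m and value of joint front_lid above 0.6 rad and linear speed of can_front below 0.02 m/s), for 0.2 s.
3. the lid is fully home again (value of joint front_lid below 0.04 rad and value of joint press_lever below 0.02 rad), for 0.3 s.
At the end, for the whole second after the job is handed in: the front can lies at rest in the tray (axis more than 90 mm in front of the dispenser's origin), the second and third cans lie at rest behind the shut lid, and the lid is home (within 0.04 rad) with the lever up (within 0.02 rad) (all of step 3 and x of can_front in the frame of can_dispenser below -0.09 m and z of can_front in the frame of can_dispenser between 0.035 and 0.06 m and x of can_middle in the frame of can_dispenser between -0.045 and 0 m and x of can_rear in the frame of can_dispenser above 0.005 m and z of can_middle in the frame of can_dispenser below 0.085 m and z of can_rear in the frame of can_dispenser below 0.1 m and linear speed of each of can_front, can_middle, can_rear below 0.02 m/s); the robot touches nothing.
It fails at once if the lid slams: it comes home faster than 2.5 rad/s (value of joint front_lid below 0.4 rad and velocity of joint front_lid below -2.5 rad/s).
It fails at once if the robot touches the lid (contact force between any of the fingers, the arm and front_lid above 0.5 N).
It fails at once if the robot touches a can, or a can is lifted (contact force between any of the fingers, the arm and can_front above 0.5 N or contact force between any of the fingers, the arm and can_middle above 0.5 N or contact force between any of the fingers, the arm and can_rear above 0.5 N or height (world z) of any of can_front, can_middle, can_rear above 0.14 m).
It fails at once if a second can gets past the lid (x of can_middle in the frame of can_dispenser below -0.06 m).
It fails at once if a bystander is moved by more than 15 mm (distance of any of box_cutter, marker_black, nut_driver, caliper, marker_red from where it was at the start of the episode above 0.015 m).
It also fails if it takes over 38 s, if anything falls off the work surface, if the arm or the gripper's body presses on something with over 40 N, if the wrist force passes 120 N, or if a joint passes its speed limit or range.

## Working session

There is one attempt and no reset: what is moved stays moved. The work goes in short steps, Python scripts to look and compute and a tool call to move; the robot and the scene stay as the last step left them, time stands still between calls to the robot, and variables do not carry over. Pictures are saved under pics/ and viewed, and the job is handed in when it is done.

Besides the shell and the picture viewer there is one more tool, called after "Call:" as name(argument=value, ...) on one line, values as JSON. apply_moves: Moves the arm, as the interface text tells. Its arguments: {"type":"object","properties":{"plan":{"type":"array"},"squeeze":{"type":"number"}},"required":["plan"]}

```bash
ls; mkdir -p pics; python3 - <<'E'
from workcell import env, cams, spotter
import cv2
print(env.state(), env.grip_depth)
for n in ["scene","side","wrist"]:
    cv2.imwrite(f"pics/a_{n}.png",cams.grab_frame(n)[:,:,::-1])
    print(n,cams.calibration(n))
E
```

```text
pics
{'time_s': 0.0, 'qpos': array([-6.62898417e+01,  1.83532782e+01,  8.97065308e+01, -1.83424520e-03,
        7.20464931e+01, -1.14690215e+00]), 'qvel': array([ 0.01823559,  0.06845811, -0.01297326,  0.01190447,  0.09870726,
       -0.08975952]), 'effort': array([ 5.51122207e-05, -4.12457085e+01, -2.31971544e+01,  7.25796609e-02,
        4.56606550e-02, -1.60944396e-04]), 'ee_pos': array([ 241.45195917, -521.2068475 ,  180.10311294]), 'ee_rot': array([-1.79893684e+02, -3.84200865e-04,  2.48576271e+01]), 'force': array([0.5513878 , 0.3784502 , 0.03237761]), 'torque': array([0.00834327, 0.01754843, 0.01948258]), 'gripper_width': 91.21942211193127} 18.8
scene {'camera_matrix': array([[394.92894444,   0.        , 282.25791623],
       [  0.        , 394.92894444, 205.97692022],
       [  0.        ,   0.        ,   1.        ]]), 'k1': -0.013434761796149181, 'rvec': array([ 2.06377817, -1.06074831,  0.52359203]), 'tvec': array([-224.12972841,  385.11833312,  899.48271269])}
side {'camera_matrix': array([[449.47030317,   0.        , 275.23170527],
       [  0.        , 449.47030317, 204.77214018],
       [  0.        ,   0.        ,   1.        ]]), 'k1': -0.04879399207288519, 'rvec': array([ 0.16731623, -2.54760112,  1.69526737]), 'tvec': array([ 529.79649782,   92.17002712, 1298.440074  ])}
wrist {'camera_matrix': array([[370.85448855,   0.        , 277.78983467],
       [  0.        , 370.85448855, 208.92527326],
       [  0.        ,   0.        ,   1.        ]]), 'k1': -0.017611337061120762, 'rvec': array([-2.4453768 ,  1.5615565 ,  0.21847026]), 'tvec': array([-574.17770151,  -30.46007194,  391.68466838])}
```

View pics/a_scene.png

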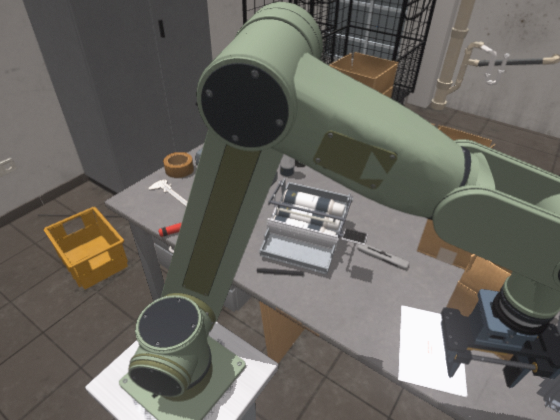

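View pics/a_side.png

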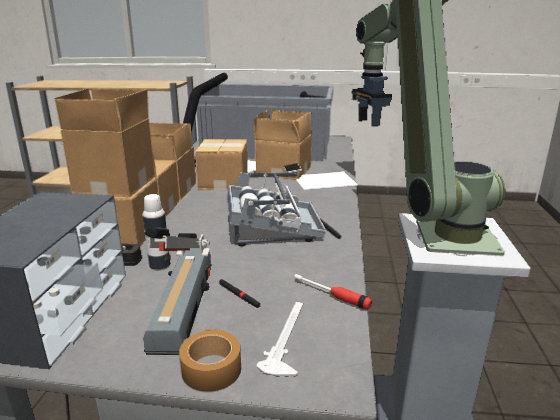

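View pics/a_wrist.png

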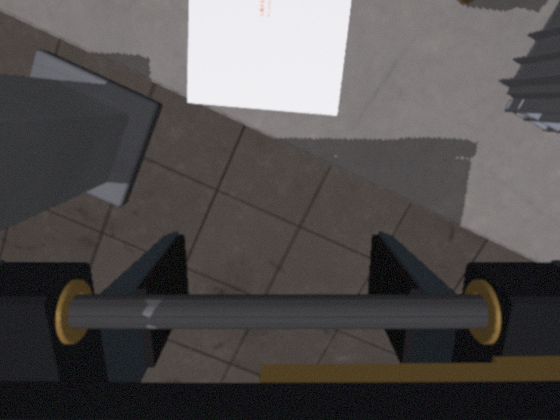

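```bash
python3 - <<'E'
from workcell import env, cams, spotter
import cv2,numpy as np
for c in ["scene","side","wrist"]:
  for t in ["paddle_top","press_lever","can_dispenser","lid_lip","can_front","box_cutter","marker_black"]:
    for d in spotter.masks_of(c,t)[:2]:
        ys,xs=np.nonzero(d["region"])
        print(c,t,round(d["confidence"],2),d["extent"],xs.mean().round(1),ys.mean().round(1),len(xs))
print(env.state()["time_s"])
E
```

```text
scene press_lever 0.86 [272.8, 183.7, 363.6, 242.8] 330.0 221.4 538
scene press_lever 0.7 [273.4, 213.4, 335.1, 234.1] 301.7 223.1 358
scene can_dispenser 0.94 [260.3, 180.3, 366.6, 273.3] 306.5 232.8 4253
scene lid_lip 0.67 [268.0, 217.1, 337.3, 248.1] 301.8 233.2 1016
scene can_front 0.81 [275.8, 215.5, 337.5, 232.9] 304.4 224.0 313
scene box_cutter 0.69 [362.5, 244.1, 413.2, 268.4] 383.7 255.4 485
scene box_cutter 0.67 [285.5, 191.8, 344.7, 216.0] 313.3 201.5 800
scene marker_black 0.8 [257.0, 267.0, 300.0, 273.4] 280.2 270.9 217
side paddle_top 0.64 [246.5, 161.4, 302.8, 219.5] 276.8 185.5 591
side press_lever 0.73 [245.1, 166.8, 299.0, 207.0] 275.9 185.0 710
side can_dispenser 0.95 [227.6, 160.1, 326.3, 246.3] 273.5 210.1 3297
side lid_lip 0.87 [276.3, 189.4, 298.8, 228.8] 290.8 216.3 261
side lid_lip 0.2 [275.8, 194.3, 297.9, 220.7] 286.0 209.5 264
side can_front 0.55 [276.2, 190.2, 295.9, 221.4] 285.6 208.5 280
side box_cutter 0.32 [224.3, 160.9, 324.6, 244.4] 273.7 210.1 3447
side marker_black 0.46 [321.3, 220.7, 345.1, 237.7] 331.0 229.0 111
1.2
```

```bash
python3 - <<'E'
import cv2
a=cv2.imread("pics/a_scene.png");b=cv2.imread("pics/a_side.png")
cv2.imwrite("pics/z_scene.png",cv2.resize(a[170:290,245:425],None,fx=4.4,fy=4.4,interpolation=cv2.INTER_CUBIC))
cv2.imwrite("pics/z_side.png",cv2.resize(b[145:255,210:360],None,fx=5.3,fy=5.3,interpolation=cv2.INTER_CUBIC))
E
```

```text
(no output)
```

View pics/z_scene.png

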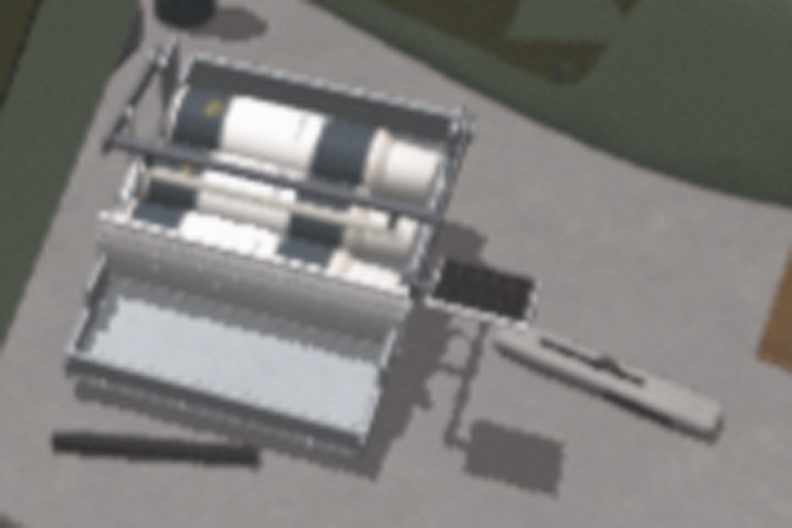

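View pics/z_side.png

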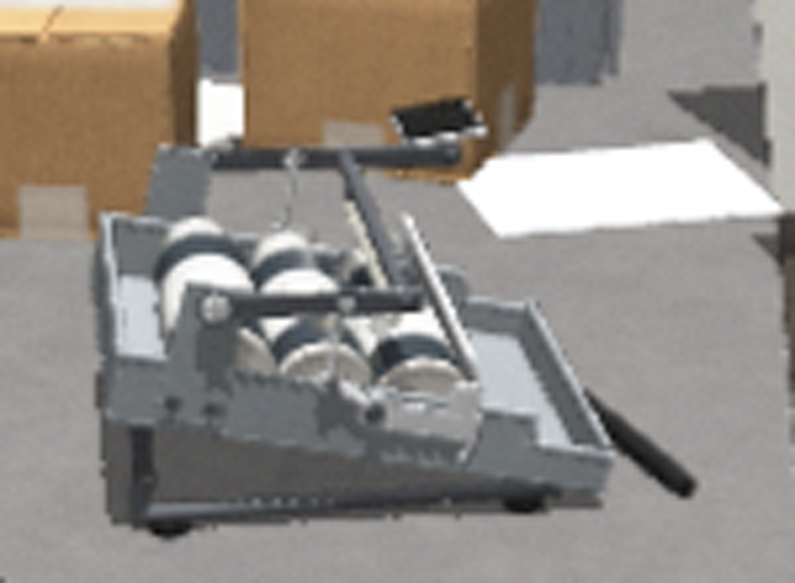

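```bash
cat > h.py <<'E'
from workcell import env, cams, spotter
import cv2,numpy as np
def cal(n):
    c=cams.calibration(n);R=cv2.Rodrigues(c["rvec"])[0];return c["camera_matrix"],c["k1"],R,c["tvec"]
def ray(n,p):
    K,k,R,t=cal(n)
    u=cv2.undistortPoints(np.array([[p]],float),K,np.array([k,0,0,0.]))[0,0]
    d=R.T@np.array([u[0],u[1],1]);return -R.T@t,d/np.linalg.norm(d)
def tri(obs):
    A=np.zeros((3,3));b=np.zeros(3);rs=[ray(*o) for o in obs]
    for c,d in rs:
        M=np.eye(3)-np.outer(d,d);A+=M;b+=M@c
    X=np.linalg.solve(A,b);return X,[np.linalg.norm(np.cross(X-c,d)).round(1) for c,d in rs]
def proj(n,X):
    K,k,R,t=cal(n);return cv2.projectPoints(np.atleast_2d(np.array(X,float)),R,t,K,np.array([k,0,0,0.]))[0][:,0]
E
python3 - <<'E'
from h import *
S=lambda x,y:("scene",(245+x/4.4,170+y/4.4))
D=lambda x,y:("side",(210+x/5.3,145+y/5.3))
for n,a,b in [("paddle",(483,290),(440,121)),("FL",(70,362),(612,452)),("FR",(362,437),(527,305)),("RL",(190,57),(103,215)),("lid R",(405,292),(405,220)),("cutter",None,None)]:
    if a: print(n,tri([S(*a),D(*b)]))
for n in("scene","side"):print(n,ray(n,(280,210))[0])
E
```

```text
paddle (array([ 498.42977213, -157.617274  ,  139.05972542]), [np.float64(1.6), np.float64(1.6)])
FL (array([382.47390863,  72.1674442 ,  32.48378641]), [np.float64(0.9), np.float64(0.9)])
FR (array([ 439.14956102, -119.05459614,   35.30263536]), [np.float64(0.1), np.float64(0.1)])
RL (array([620.78540226, 124.78355749, 151.84320477]), [np.float64(29.2), np.float64(29.2)])
lid R (array([ 512.95482068, -101.29510165,   94.35732556]), [np.float64(1.0), np.float64(1.0)])
scene [-246.32599523 -424.13190544  875.81678846]
side [ 368.25480836 1222.16461203  588.07170141]
```

```bash
cat >> h.py <<'E'
from scipy.spatial.transform import Rotation as Ro
def tool():
    s=env.state();return s["ee_pos"],Ro.from_euler("xyz",s["ee_rot"],degrees=True).as_matrix(),s
def delta(X):
    p,R,s=tool();return R.T@(np.array(X)-p)
E
python3 - <<'E'
from h import *
p,R,s=tool();c=ray("wrist",(278,209));print("cam in tool",R.T@(c[0]-p),"dir",R.T@c[1])
print(delta([495,-165,250]),p)
S=lambda x,y:("scene",(245+x/4.4,170+y/4.4))
for q in [(500,345),(712,420)]:
    o,d=ray(*S(*q));print("cutter",o+d*(20-o[2])/d[2])
# pose fit
from scipy.optimize import least_squares
D=lambda x,y:("side",(210+x/5.3,145+y/5.3))
obs=[((-81,-155,142),S(483,290)),((-81,-155,142),D(440,121))]
def f(v):
    x,y,a=v;r=[]
    for X,(n,uv) in obs:
        W=[x+X[0]*np.cos(a)-X[1]*np.sin(a),y+X[0]*np.sin(a)+X[1]*np.cos(a),X[2]]
        r+=list(proj(n,W)[0]-uv)
    return r
for zf in (33,):
  for w in (106,100):
    obs=obs[:2]+[((-132,w,zf),S(70,362)),((-132,w,zf),D(612,452)),((-132,-w,zf),S(362,437)),((-132,-w,zf),D(527,305))]
    r=least_squares(f,[538,14,.29]);print(w,r.x,np.round(r.fun,1))
E
```

```text
cam in tool [  77.65314665   -0.26422901 -204.15142207] dir [-2.72897268e-01  7.71067450e-04  9.62042872e-01]
[ 379.80957942 -217.25507017  -69.04953334] [ 241.68450444 -521.77890072  180.98553846]
cutter [ 579.55946727 -148.72725643   20.        ]
cutter [ 600.4463823  -293.39891096   20.        ]
106 [5.37488278e+02 1.23149119e+01 2.66650163e-01] [ 0.4 -0.5 -0.9 -1.3 -2.3 -1.  -0.3  0.8  1.5  1.7  0.4  0. ]
100 [5.36722672e+02 1.27437060e+01 2.74043749e-01] [ 0.5 -0.6 -1.  -1.3 -0.5 -0.1 -0.3 -0.2 -0.4  1.1  0.8  0.7]
```

Call:
apply_moves(plan=[{"jaw": 1, "delta_pos": [40, -23, -40], "spin": -0.15}, {"jaw": 1, "delta_pos": [80, -46, -60], "spin": -0.32}, {"jaw": 1, "delta_pos": [125, -70, -70], "spin": -0.5}, {"jaw": 1, "delta_pos": [170, -95, -70], "spin": -0.68}, {"jaw": 1, "delta_pos": [215, -120, -70], "spin": -0.86}, {"jaw": 1, "delta_pos": [260, -146, -70], "spin": -1.04}, {"jaw": 1, "delta_pos": [305, -170, -70], "spin": -1.22}, {"jaw": 1, "delta_pos": [345, -192, -70], "spin": -1.4}], squeeze=20)

```text
time_s: 2.2
ee_pos: [475.0, -200.9, 251.1]
ee_rot: [180.0, 0.0, 105.4]
force: [1.2, -0.9, -0.7]
gripper_width: 13.9
```

```bash
python3 - <<'E'
from h import *
cv2.imwrite("pics/b_wrist.png",cams.grab_frame("wrist")[:,:,::-1])
p,R,s=tool();print(p,s["ee_rot"],s["gripper_width"],s["time_s"],s["force"])
x,y,a=537,12.5,.272
W=lambda X:[x+X[0]*np.cos(a)-X[1]*np.sin(a),y+X[0]*np.sin(a)+X[1]*np.cos(a),X[2]]
print(proj("wrist",W((-81,-155,142))),delta(W((-81,-162,160))))
E
```

```text
[ 477.87014495 -196.78345511  250.95288194] [ 1.79754767e+02 -1.79520061e-01  1.05846010e+02] 10.003932406686287 2.25 [2.71673508 2.86487344 0.14199515]
[[314.73180725 161.67854998]] [23.27127198 31.89971709 91.16361193]
```

View pics/b_wrist.png

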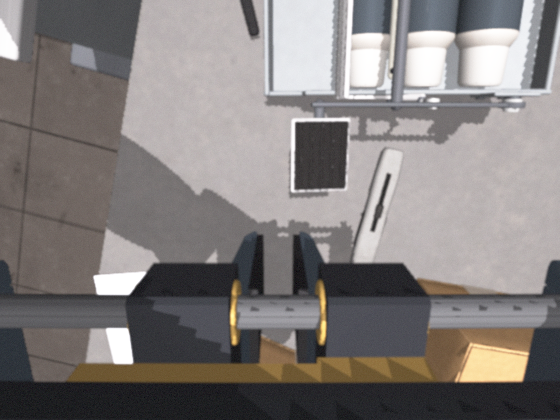

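```bash
python3 - <<'E'
from h import *
im=cams.grab_frame("wrist")
cv2.imwrite("pics/c_wrist.png",cv2.resize(im[80:280,180:440,::-1],None,fx=3,fy=3,interpolation=cv2.INTER_CUBIC))
p,R,s=tool();print(p,s["ee_rot"],s["gripper_width"],s["time_s"],s["force"],s["qvel"])
x,y,a=537,12.5,.272
W=lambda X:[x+X[0]*np.cos(a)-X[1]*np.sin(a),y+X[0]*np.sin(a)+X[1]*np.cos(a),X[2]]
q=proj("wrist",W((-81,-155,142)));print(q,(q-[180,80])*3)
for d in spotter.masks_of("wrist","paddle_top"):print(d["confidence"],d["extent"])
E
```

```text
[ 476.0761409  -199.31839399  250.86815069] [ 1.79921021e+02 -6.06077118e-02  1.05442055e+02] 6.0316007826858655 2.3 [ 0.65709826 -0.70680624  0.66377899] [-3.55975742 -0.49986001  0.66889604 -3.22777897  0.52604062  2.54470118]
[[317.80074217 158.84084333]] [[413.4022265  236.52252998]]
0.94 [286.3, 0.0, 521.1, 196.3]
```

View pics/c_wrist.png

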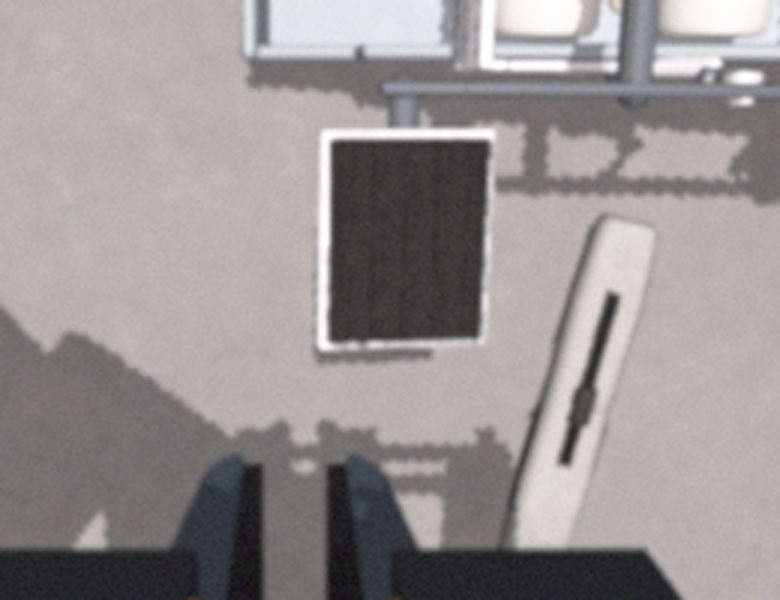

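Call:
apply_moves(plan=[{"jaw": 1, "delta_pos": [6, 8, 10], "spin": 0}, {"jaw": 1, "delta_pos": [12, 16, 25], "spin": 0}, {"jaw": 1, "delta_pos": [18, 25, 40], "spin": 0}, {"jaw": 1, "delta_pos": [25, 33, 55], "spin": 0}, {"jaw": 1, "delta_pos": [25, 33, 70], "spin": 0}, {"jaw": 1, "delta_pos": [25, 33, 80], "spin": 0}, {"jaw": 1, "delta_pos": [25, 33, 85], "spin": 0}, {"jaw": 1, "delta_pos": [25, 33, 85], "spin": 0}])

```text
time_s: 3.35
ee_pos: [500.0, -168.5, 165.7]
ee_rot: [-180.0, 0.0, 105.2]
force: [-0.1, -0.3, -0.3]
gripper_width: 0.4
```

```bash
python3 - <<'E'
from h import *
im=cams.grab_frame("scene")
cv2.imwrite("pics/d_scene.png",cv2.resize(im[150:300,225:425,::-1],None,fx=4,fy=4,interpolation=cv2.INTER_CUBIC))
im=cams.grab_frame("side")
cv2.imwrite("pics/d_side.png",cv2.resize(im[120:255,200:360,::-1],None,fx=4.4,fy=4.4,interpolation=cv2.INTER_CUBIC))
p,R,s=tool();print(p,s["ee_rot"],s["gripper_width"],s["time_s"],s["force"])
x,y,a=537,12.5,.272
W=lambda X:[x+X[0]*np.cos(a)-X[1]*np.sin(a),y+X[0]*np.sin(a)+X[1]*np.cos(a),X[2]]
print(delta(W((-83,-163,142))),delta(W((-75,-163,83))))
E
```

```text
[ 500.38745154 -168.5635388   166.33932488] [1.79958661e+02 4.01846136e-02 1.05219684e+02] 0.4258563840438847 3.45 [ 0.66172612 -0.26298562 -0.15969467]
[ 1.59339564  0.88317773 24.33885688] [ 1.68570636  8.84044501 83.34456318]
```

View pics/d_scene.png

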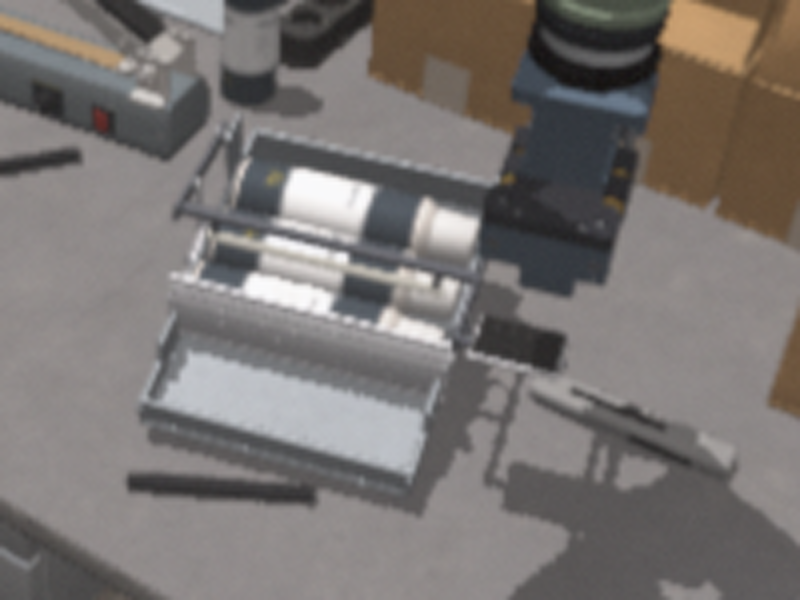

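View pics/d_side.png

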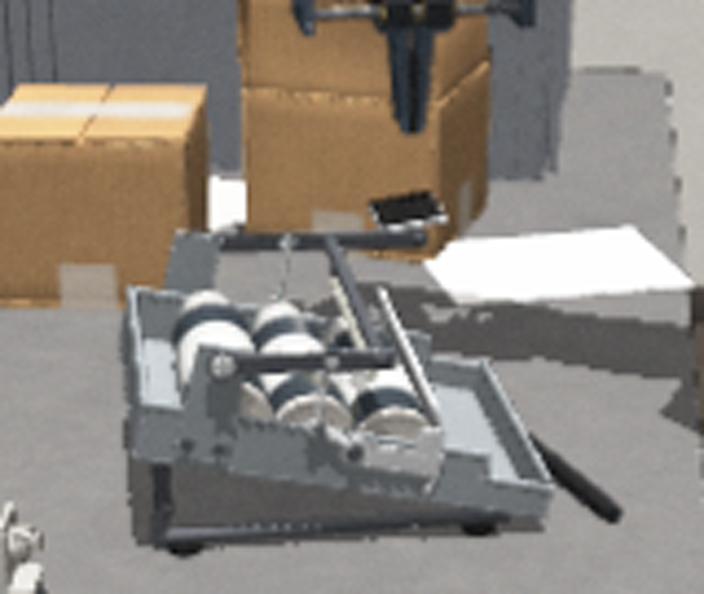

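```bash
python3 - <<'E'
from h import *
p,R,s=tool()
for n in("scene","side"):
    print(n,proj(n,p),proj(n,[500.7,-158.6,142]))
print("tip",tri([("side",(293.2,149.5)),("scene",(362,223))]))
E
```

```text
scene [[359.92604688 230.26163799]] [[355.29750113 235.30092901]]
side [[292.48680271 158.34429886]] [[292.00605849 166.47704168]]
tip (array([ 498.48029614, -170.90693217,  195.05925058]), [np.float64(0.2), np.float64(0.2)])
```

Call:
apply_moves(plan=[{"jaw": 1, "delta_pos": [0, 0, 3], "spin": 0}, {"jaw": 1, "delta_pos": [1, 1, 6], "spin": 0}, {"jaw": 1, "delta_pos": [1, 1, 9], "spin": 0}, {"jaw": 1, "delta_pos": [1, 1, 12], "spin": 0}, {"jaw": 1, "delta_pos": [1, 1, 15], "spin": 0}, {"jaw": 1, "delta_pos": [1, 1, 17], "spin": 0}, {"jaw": 1, "delta_pos": [1, 1, 19], "spin": 0}, {"jaw": 1, "delta_pos": [1, 1, 19], "spin": 0}])

```text
time_s: 4.45
ee_pos: [501.0, -167.3, 147.2]
ee_rot: [180.0, 0.0, 105.2]
force: [-0.4, 0.3, -0.4]
gripper_width: 0.3
```

```bash
python3 - <<'E'
from h import *
im=cams.grab_frame("side")
cv2.imwrite("pics/e_side.png",cv2.resize(im[100:220,220:360,::-1],None,fx=5,fy=5,interpolation=cv2.INTER_CUBIC))
im=cams.grab_frame("wrist")
cv2.imwrite("pics/e_wrist.png",im[:,:,::-1])
p,R,s=tool();print(p,s["gripper_width"],s["time_s"],s["force"]);print(proj("side",p))
E
```

```text
[ 501.17564565 -167.4070112   147.40192445] 0.6723144158432872 4.55 [-0.15673273 -0.39903229  0.17788226]
[[292.14617891 164.05327408]]
```

View pics/e_side.png

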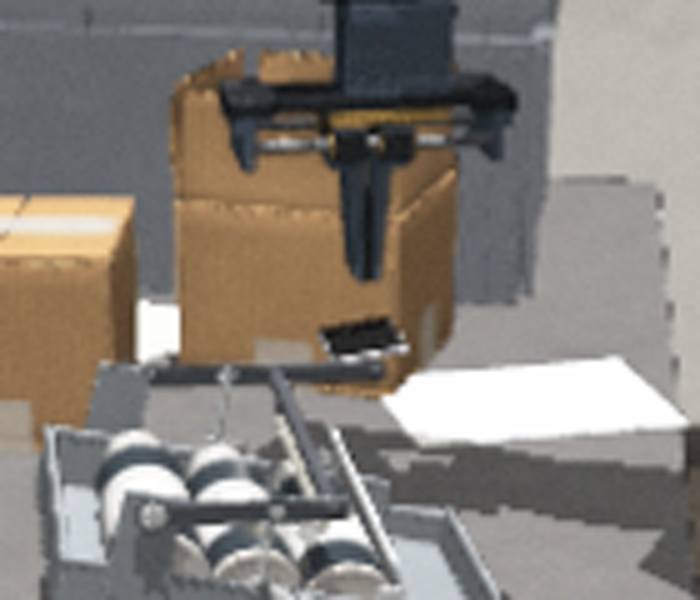

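View pics/e_wrist.png

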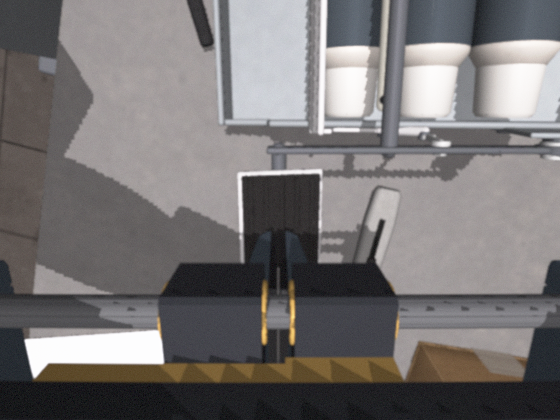

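Call:
apply_moves(plan=[{"jaw": 1, "delta_pos": [0, 0, 3], "spin": 0}, {"jaw": 1, "delta_pos": [0, 0, 6], "spin": 0}, {"jaw": 1, "delta_pos": [0, 0, 9], "spin": 0}, {"jaw": 1, "delta_pos": [0, 0, 12], "spin": 0}, {"jaw": 1, "delta_pos": [0, 0, 15], "spin": 0}, {"jaw": 1, "delta_pos": [0, 0, 18], "spin": 0}, {"jaw": 1, "delta_pos": [0, 0, 20], "spin": 0}, {"jaw": 1, "delta_pos": [0, 0, 20], "spin": 0}])

```text
time_s: 5.55
ee_pos: [501.1, -167.4, 127.2]
ee_rot: [180.0, 0.0, 105.2]
force: [-0.1, -0.2, 0.7]
gripper_width: 0.4
```

```bash
python3 - <<'E'
from h import *
im=cams.grab_frame("side")
cv2.imwrite("pics/f_side.png",cv2.resize(im[100:220,220:360,::-1],None,fx=5,fy=5,interpolation=cv2.INTER_CUBIC))
p,R,s=tool();print(p,s["gripper_width"],s["time_s"],s["force"])
E
```

```text
[ 501.20214628 -167.40497273  127.37207454] 0.392870180104674 5.6 [-0.02215162  0.30074537  0.26500498]
```

View pics/f_side.png

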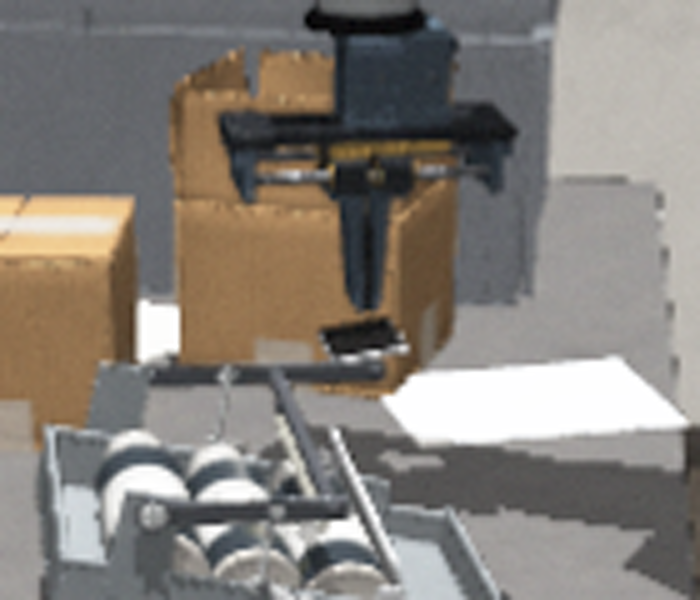

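Call:
apply_moves(plan=[{"jaw": 1, "delta_pos": [0, 0, 3], "spin": 0}, {"jaw": 1, "delta_pos": [0, 0, 6], "spin": 0}, {"jaw": 1, "delta_pos": [0, 0, 9], "spin": 0}, {"jaw": 1, "delta_pos": [0, 0, 12], "spin": 0}, {"jaw": 1, "delta_pos": [0, 0, 15], "spin": 0}, {"jaw": 1, "delta_pos": [0, 1, 18], "spin": 0}, {"jaw": 1, "delta_pos": [0, 1, 21], "spin": 0}, {"jaw": 1, "delta_pos": [0, 2, 23], "spin": 0}])

```text
time_s: 6.6
ee_pos: [502.9, -167.0, 104.5]
ee_rot: [180.0, 0.1, 105.2]
force: [-2.1, -0.2, 5.2]
gripper_width: 0.7
```

```bash
python3 - <<'E'
from h import *
im=cams.grab_frame("side")
cv2.imwrite("pics/g_side.png",cv2.resize(im[120:240,220:360,::-1],None,fx=5,fy=5,interpolation=cv2.INTER_CUBIC))
p,R,s=tool();print(p,s["gripper_width"],s["time_s"],s["force"])
E
```

```text
[ 503.02676346 -166.96055095  104.24337495] 0.4779661119988159 6.65 [-1.93777093  0.11126415  4.51252674]
```

View pics/g_side.png

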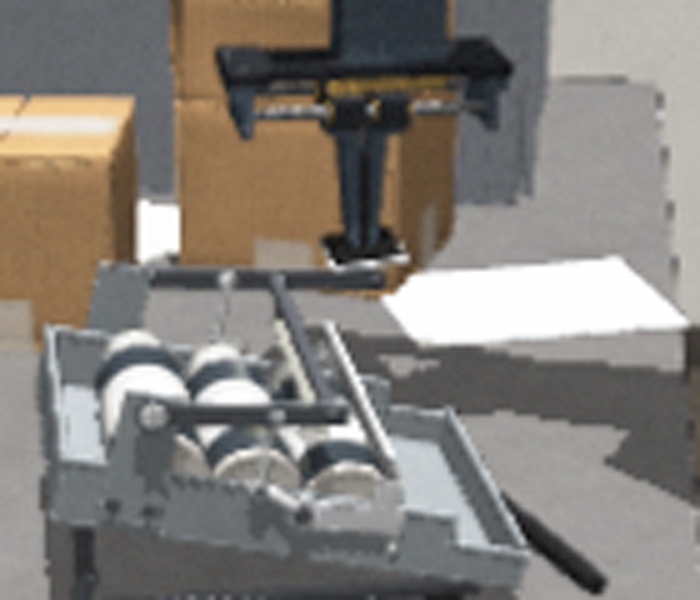

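Call:
apply_moves(plan=[{"jaw": 1, "delta_pos": [0, 1, 6], "spin": 0}, {"jaw": 1, "delta_pos": [0, 2, 12], "spin": 0}, {"jaw": 1, "delta_pos": [0, 3, 18], "spin": 0}, {"jaw": 1, "delta_pos": [0, 4, 24], "spin": 0}, {"jaw": 1, "delta_pos": [0, 5, 30], "spin": 0}, {"jaw": 1, "delta_pos": [0, 6, 35], "spin": 0}, {"jaw": 1, "delta_pos": [0, 6, 39], "spin": 0}, {"jaw": 1, "delta_pos": [0, 6, 42], "spin": 0}])

```text
time_s: 7.65
ee_pos: [510.3, -165.1, 63.0]
ee_rot: [179.8, 0.1, 105.2]
force: [-1.0, 1.5, 9.5]
gripper_width: 0.3
```

```bash
python3 - <<'E'
from h import *
im=cams.grab_frame("side")
cv2.imwrite("pics/h_side.png",cv2.resize(im[120:240,220:360,::-1],None,fx=5,fy=5,interpolation=cv2.INTER_CUBIC))
p,R,s=tool();print(p,s["gripper_width"],s["time_s"],s["force"])
E
```

```text
[ 510.45675964 -165.02115176   62.70132261] 0.720295409471402 7.7 [-0.32817547  0.77667301  6.57394803]
```

View pics/h_side.png

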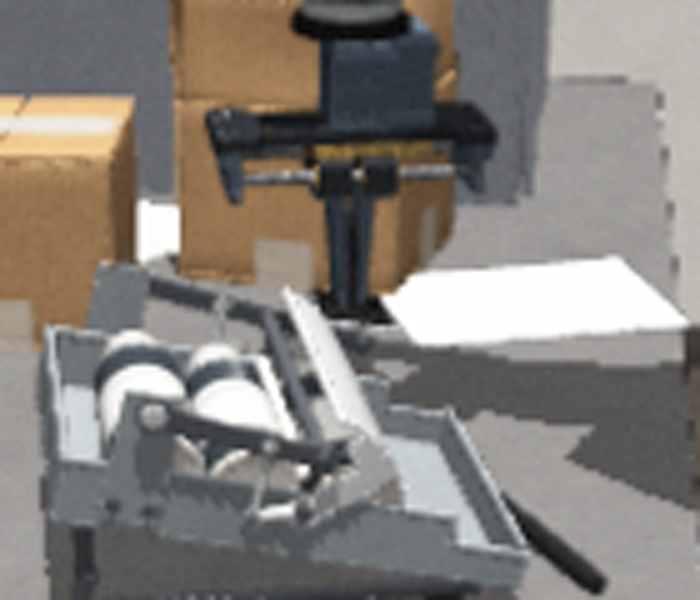

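Call:
apply_moves(plan=[{"jaw": 1, "delta_pos": [0, 0, 3], "spin": 0}, {"jaw": 1, "delta_pos": [0, 0, 6], "spin": 0}, {"jaw": 1, "delta_pos": [0, 0, 8], "spin": 0}, {"jaw": 1, "delta_pos": [0, 0, 10], "spin": 0}, {"jaw": 1, "delta_pos": [0, 0, 10], "spin": 0}, {"jaw": 1, "delta_pos": [0, 0, 10], "spin": 0}, {"jaw": 1, "delta_pos": [0, 0, 10], "spin": 0}, {"jaw": 1, "delta_pos": [0, 0, 10], "spin": 0}])

```text
time_s: 8.7
ee_pos: [513.2, -164.3, 53.5]
ee_rot: [179.4, 0.1, 105.1]
force: [0.9, 2.0, 5.3]
gripper_width: 0.5
```

```bash
python3 - <<'E'
from h import *
im=cams.grab_frame("side")
cv2.imwrite("pics/i_side.png",cv2.resize(im[120:240,220:360,::-1],None,fx=5,fy=5,interpolation=cv2.INTER_CUBIC))
im=cams.grab_frame("scene")
cv2.imwrite("pics/i_scene.png",cv2.resize(im[170:290,245:425,::-1],None,fx=4.4,fy=4.4,interpolation=cv2.INTER_CUBIC))
p,R,s=tool();print(p,s["gripper_width"],s["time_s"],s["force"])
E
```

```text
[ 513.23871655 -164.31052892   53.49717252] 0.2621361824783924 8.8 [0.69959058 1.53126397 5.79219168]
```

View pics/i_side.png

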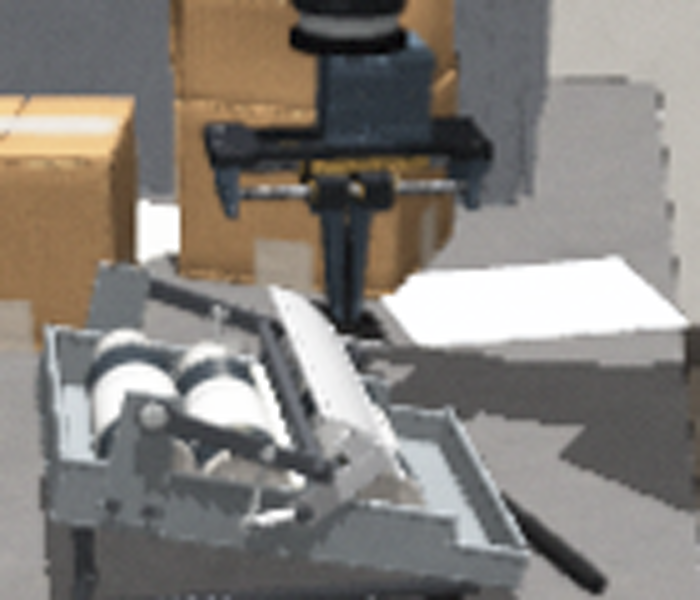

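View pics/i_scene.png

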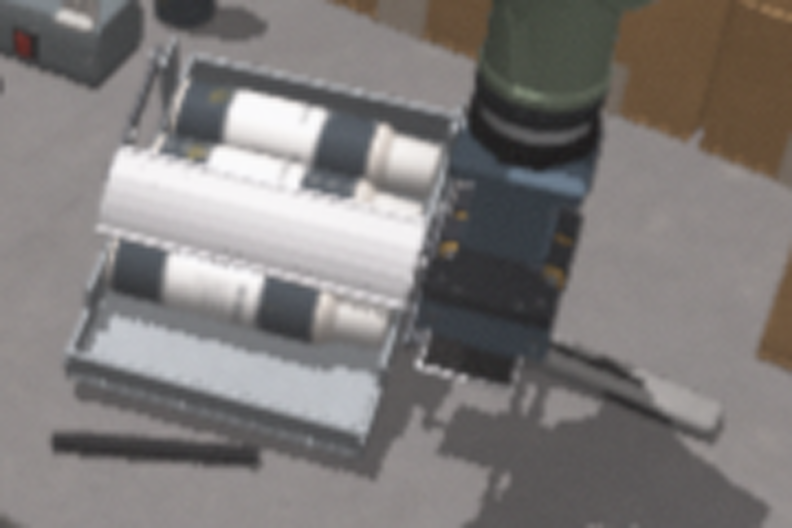

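Call:
apply_moves(plan=[{"jaw": 1, "delta_pos": [0, 0, 1], "spin": 0}, {"jaw": 1, "delta_pos": [0, 0, 3], "spin": 0}, {"jaw": 1, "delta_pos": [0, 0, 4], "spin": 0}, {"jaw": 1, "delta_pos": [0, 0, 5], "spin": 0}, {"jaw": 1, "delta_pos": [0, 0, 5], "spin": 0}, {"jaw": 1, "delta_pos": [0, 0, 5], "spin": 0}, {"jaw": 1, "delta_pos": [0, 0, 5], "spin": 0}, {"jaw": 1, "delta_pos": [0, 0, 5], "spin": 0}])

```text
time_s: 9.8
ee_pos: [515.0, -163.9, 49.2]
ee_rot: [179.2, 0.1, 105.1]
force: [-0.8, 0.8, 6.3]
gripper_width: 0.4
```

```bash
python3 - <<'E'
from h import *
im=cams.grab_frame("scene")
cv2.imwrite("pics/j_scene.png",cv2.resize(im[170:290,245:425,::-1],None,fx=4.4,fy=4.4,interpolation=cv2.INTER_CUBIC))
p,R,s=tool();print(p,s["gripper_width"],s["time_s"],s["force"])
E
```

```text
[ 514.9499959  -163.85113343   49.18249401] 0.508502307010402 9.85 [-0.42698082  2.24956072  7.27279254]
```

View pics/j_scene.png

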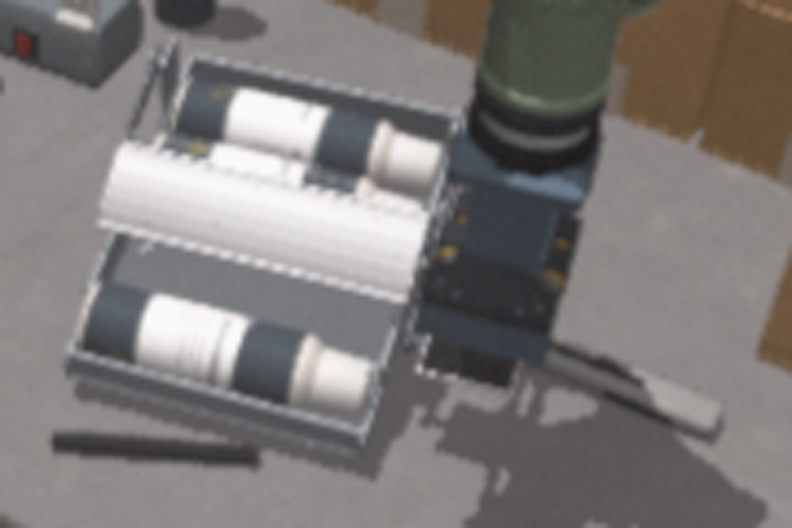

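Call:
apply_moves(plan=[{"jaw": 1, "delta_pos": [0, 0, 1], "spin": 0}, {"jaw": 1, "delta_pos": [0, 0, 2], "spin": 0}, {"jaw": 1, "delta_pos": [0, 0, 3], "spin": 0}, {"jaw": 1, "delta_pos": [0, 0, 4], "spin": 0}, {"jaw": 1, "delta_pos": [0, 0, 4], "spin": 0}, {"jaw": 1, "delta_pos": [0, 0, 4], "spin": 0}, {"jaw": 1, "delta_pos": [0, 0, 4], "spin": 0}, {"jaw": 1, "delta_pos": [0, 0, 4], "spin": 0}])

```text
time_s: 10.85
ee_pos: [515.7, -163.7, 47.4]
ee_rot: [179.1, 0.2, 105.1]
force: [-5.7, 1.2, 18.9]
gripper_width: 0.6
```

```bash
python3 - <<'E'
from h import *
im=cams.grab_frame("scene")
cv2.imwrite("pics/k_scene.png",cv2.resize(im[170:290,245:425,::-1],None,fx=4.4,fy=4.4,interpolation=cv2.INTER_CUBIC))
im=cams.grab_frame("side")
cv2.imwrite("pics/k_side.png",cv2.resize(im[120:240,220:360,::-1],None,fx=5,fy=5,interpolation=cv2.INTER_CUBIC))
p,R,s=tool();print(p,s["ee_rot"],s["time_s"],s["force"])
x,y,a=537,12.5,.272
W=lambda X:[x+X[0]*np.cos(a)-X[1]*np.sin(a),y+X[0]*np.sin(a)+X[1]*np.cos(a),X[2]]
print((proj("scene",[W((-103,-95,48)),W((-103,95,48))])-[245,170])*4.4)
E
```

```text
[ 515.72530952 -163.67318758   47.39533458] [1.79119074e+02 1.61172896e-01 1.05077745e+02] 10.95 [-6.61751567  1.05091102 18.57157584]
[[366.07019062 392.01765024]
 [ 90.80703419 318.12768757]]
```

View pics/k_scene.png

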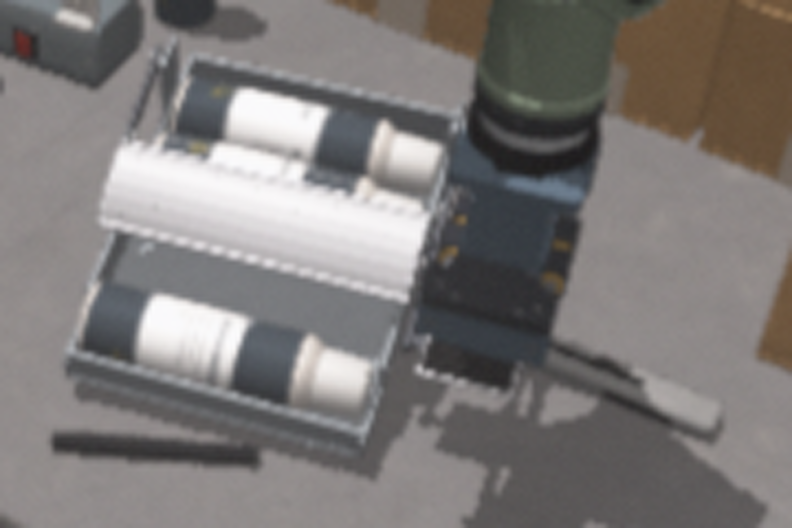

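View pics/k_side.png

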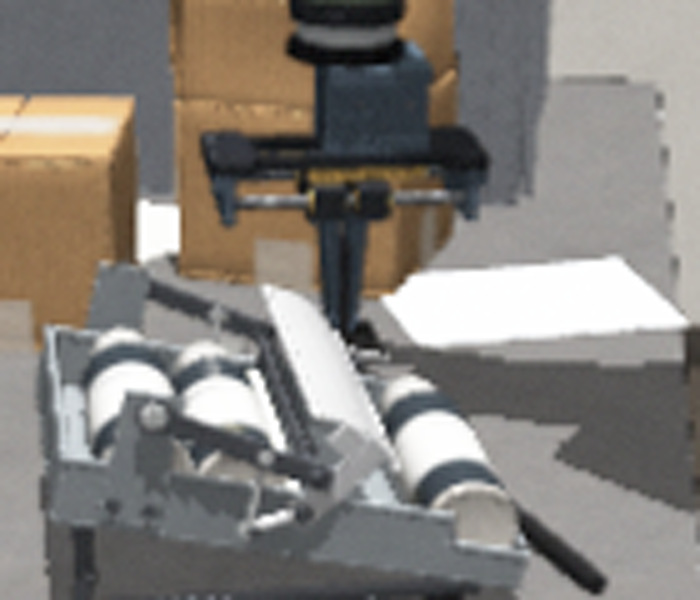

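Call:
apply_moves(plan=[{"jaw": 1, "delta_pos": [0, -1, -4], "spin": 0}, {"jaw": 1, "delta_pos": [0, -1, -8], "spin": 0}, {"jaw": 1, "delta_pos": [0, -2, -12], "spin": 0}, {"jaw": 1, "delta_pos": [0, -3, -16], "spin": 0}, {"jaw": 1, "delta_pos": [0, -4, -20], "spin": 0}, {"jaw": 1, "delta_pos": [0, -5, -24], "spin": 0}, {"jaw": 1, "delta_pos": [0, -6, -28], "spin": 0}, {"jaw": 1, "delta_pos": [0, -7, -32], "spin": 0}])

```text
time_s: 11.95
ee_pos: [509.0, -165.3, 79.8]
ee_rot: [179.0, 0.2, 105.1]
force: [-2.3, 1.0, 4.5]
gripper_width: 0.7
```

```bash
python3 - <<'E'
from h import *
im=cams.grab_frame("side")
cv2.imwrite("pics/l_side.png",cv2.resize(im[120:240,220:360,::-1],None,fx=5,fy=5,interpolation=cv2.INTER_CUBIC))
p,R,s=tool();print(p,s["ee_rot"],s["time_s"],s["force"])
E
```

```text
[ 508.95038347 -165.35691261   80.24323431] [1.79036038e+02 1.70670693e-01 1.05070444e+02] 12.0 [-2.19870461  0.84907846  5.46611181]
```

View pics/l_side.png

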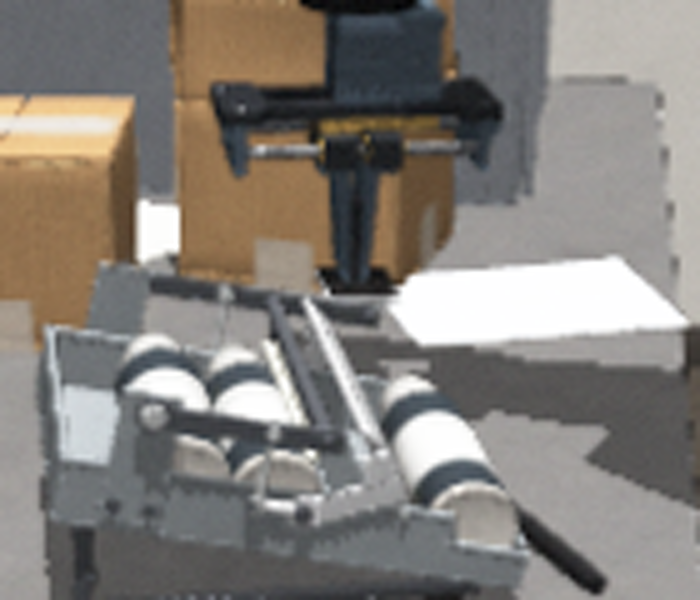

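Call:
apply_moves(plan=[{"jaw": 1, "delta_pos": [0, -1, -4], "spin": 0}, {"jaw": 1, "delta_pos": [0, -1, -8], "spin": 0}, {"jaw": 1, "delta_pos": [0, -2, -12], "spin": 0}, {"jaw": 1, "delta_pos": [0, -3, -16], "spin": 0}, {"jaw": 1, "delta_pos": [0, -4, -19], "spin": 0}, {"jaw": 1, "delta_pos": [0, -4, -22], "spin": 0}, {"jaw": 1, "delta_pos": [0, -4, -24], "spin": 0}, {"jaw": 1, "delta_pos": [0, -4, -26], "spin": 0}])

```text
time_s: 13.0
ee_pos: [504.9, -166.8, 106.4]
ee_rot: [179.0, 0.2, 105.1]
force: [2.9, -0.0, 2.2]
gripper_width: 0.4
```

```bash
python3 - <<'E'
from h import *
im=cams.grab_frame("side")
cv2.imwrite("pics/m_side.png",cv2.resize(im[120:240,220:360,::-1],None,fx=5,fy=5,interpolation=cv2.INTER_CUBIC))
p,R,s=tool();print(p,s["ee_rot"],s["time_s"],s["force"])
E
```

```text
[ 504.93797286 -166.75939161  106.58525984] [179.00734642   0.21318186 105.06835009] 13.05 [ 1.27932694 -0.15547012  3.33563139]
```

View pics/m_side.png

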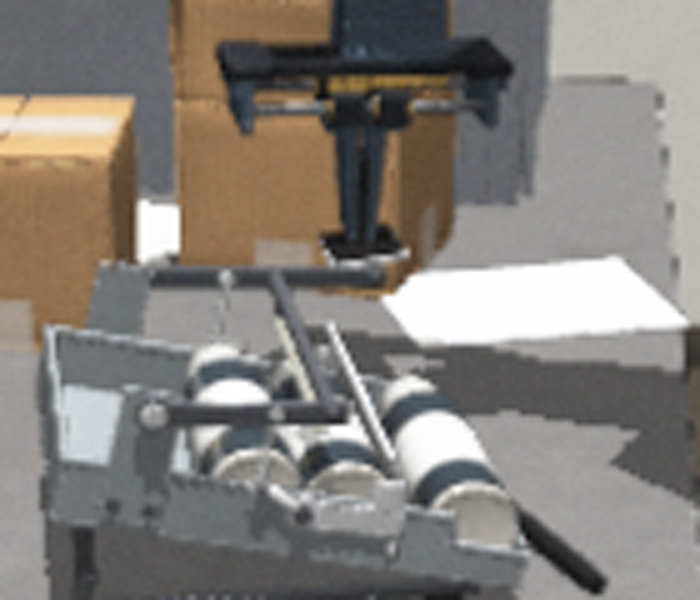

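Nearly home. I'll rise slower, about 2 mm per row.

Call:
apply_moves(plan=[{"jaw": 1, "delta_pos": [0, 0, -2], "spin": 0}, {"jaw": 1, "delta_pos": [0, 0, -4], "spin": 0}, {"jaw": 1, "delta_pos": [0, 0, -6], "spin": 0}, {"jaw": 1, "delta_pos": [0, 0, -8], "spin": 0}, {"jaw": 1, "delta_pos": [0, 0, -10], "spin": 0}, {"jaw": 1, "delta_pos": [0, 0, -12], "spin": 0}, {"jaw": 1, "delta_pos": [0, 0, -15], "spin": 0}, {"jaw": 1, "delta_pos": [0, 0, -19], "spin": 0}])

```text
time_s: 14.05
ee_pos: [504.5, -166.8, 125.8]
ee_rot: [179.0, 0.2, 105.1]
force: [-0.3, 0.4, -0.0]
gripper_width: 0.5
```

```bash
python3 - <<'E'
from h import *
im=cams.grab_frame("side")
cv2.imwrite("pics/n_side.png",cv2.resize(im[120:240,220:360,::-1],None,fx=5,fy=5,interpolation=cv2.INTER_CUBIC))
p,R,s=tool();print(p,s["ee_rot"],s["time_s"],s["force"])
E
```

```text
[ 504.98491183 -166.92680917  126.41060324] [178.95502955   0.2505897  105.0698166 ] 14.1 [ 0.58052438 -0.54955407  0.59144185]
```

View pics/n_side.png

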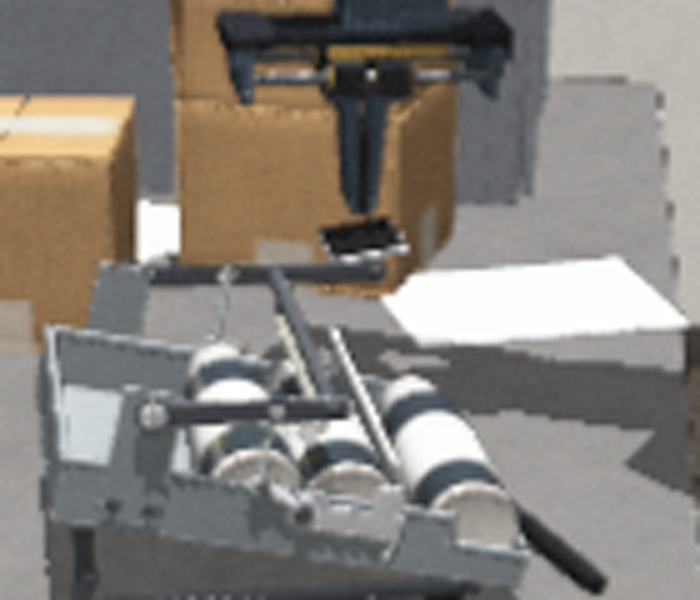

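Contact is released and the lever is home. I'll move clear upward.

Call:
apply_moves(plan=[{"jaw": 1, "delta_pos": [0, 0, -10], "spin": 0}, {"jaw": 1, "delta_pos": [0, 0, -25], "spin": 0}, {"jaw": 1, "delta_pos": [0, 0, -40], "spin": 0}, {"jaw": 1, "delta_pos": [0, 0, -55], "spin": 0}, {"jaw": 1, "delta_pos": [0, 0, -70], "spin": 0}, {"jaw": 1, "delta_pos": [0, 0, -85], "spin": 0}, {"jaw": 1, "delta_pos": [0, 0, -95], "spin": 0}, {"jaw": 1, "delta_pos": [0, 0, -100], "spin": 0}])

```text
time_s: 15.1
ee_pos: [503.2, -167.0, 227.1]
ee_rot: [178.9, 0.3, 105.1]
force: [0.3, 0.5, 0.5]
gripper_width: 0.1
```

Call:
apply_moves(plan=[{"jaw": 1, "delta_pos": [0, 0, 0], "spin": 0}, {"jaw": 1, "delta_pos": [0, 0, 0], "spin": 0}, {"jaw": 1, "delta_pos": [0, 0, 0], "spin": 0}, {"jaw": 1, "delta_pos": [0, 0, 0], "spin": 0}, {"jaw": 1, "delta_pos": [0, 0, 0], "spin": 0}, {"jaw": 1, "delta_pos": [0, 0, 0], "spin": 0}, {"jaw": 1, "delta_pos": [0, 0, 0], "spin": 0}, {"jaw": 1, "delta_pos": [0, 0, 0], "spin": 0}])

```text
time_s: 16.1
ee_pos: [503.2, -167.0, 227.1]
ee_rot: [178.9, 0.3, 105.1]
force: [-0.4, -0.1, 0.4]
gripper_width: 0.2
```

```bash
python3 - <<'E'
from h import *
im=cams.grab_frame("side")
a=cv2.imread("pics/a_side.png")[120:255,200:360]
cv2.imwrite("pics/o_side.png",cv2.resize(np.hstack([a,im[120:255,200:360,::-1]]),None,fx=2.5,fy=2.5,interpolation=cv2.INTER_CUBIC))
im=cams.grab_frame("scene")
cv2.imwrite("pics/o_scene.png",cv2.resize(im[170:290,245:425,::-1],None,fx=4.4,fy=4.4,interpolation=cv2.INTER_CUBIC))
p,R,s=tool();print(p,s["time_s"],s["force"])
E
```

```text
[ 503.23010105 -167.02127365  227.09178209] 16.2 [-0.81676937 -0.42661402  0.2931794 ]
```

View pics/o_side.png

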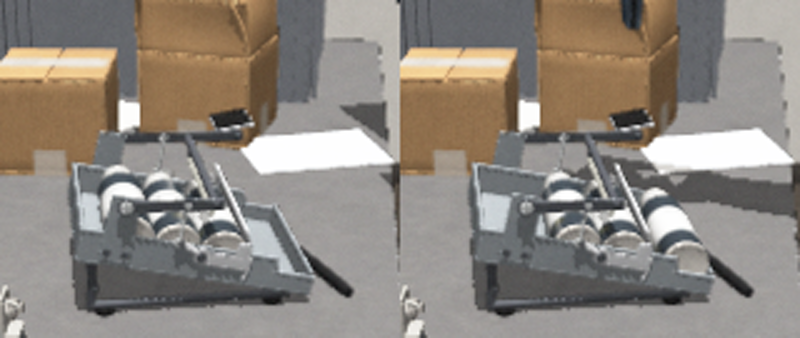

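View pics/o_scene.png

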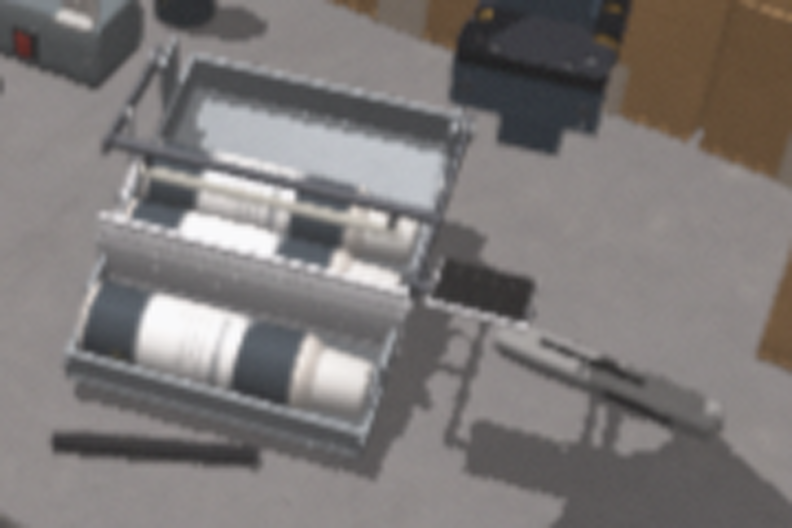

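The lid and paddle look the same as in the first pictures. One can lies in the tray, the other two are behind the lid, and the marker and cutter haven't moved.

```bash
python3 -c "
from workcell import env
print(env.job_done())"
```

```text
the job is handed in; nothing more can be done
None
```

I pressed the paddle to its stop with the shut fingertips: the arm stalled there at about 18 N. I held it down until the front can had rolled out and was still in two successive pictures, at the tray position I expected. I then eased the paddle up at about 30 mm/s, slowing to about 16 mm/s near the top. After that I moved about 100 mm clear and handed the job in at 16 s.

**Last checks:**
- The lid and paddle look the same as before the press.
- One can lies in the tray and the other two are behind the shut lid.
- The black marker and box cutter look unmoved. I did not recheck the nut driver, caliper and red marker on the left; the arm never went near them.
- The force on the tool is about zero, so nothing is being touched.

**One disagreement:** the visible fingertips, and the height at which they met the paddle, were about 27 mm higher than the reported TCP position. I went by force and pictures instead of that number. I could not read the lid and lever angles directly, so "home" is judged from the pictures only.

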